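# Load the mould tin and free the gummed-up press carriage

## Task

Stand the oblong steel mould tin flat in the walled nest of the press carriage. Then push the carriage by its upright plate along the rails into the hood: dried starch holds it stuck, so press until it breaks free, carry on until it rests against the soft end stop hidden inside, without ramming the stop, and let go leaving it there. Leave the other things on the table where they are.

Things in the scene. Friction and masses are not known exactly. Their poses are not given: they have to be found in the camera images.
- tin_center (a point): Centre (half-way up) of the loose mould tin: a closed oblong stainless block-shaped tin, 78 mm along its x, 52 mm along its y, 48 mm tall, standing upright on the table, about 0.3 kg. z is up. Either way round fits the nest. The round steel tin is not wanted.
- press: Bed of the bench press, fixed: aluminium plate 440 x 150 mm, top 22 mm above the table, two steel rails on it reaching 32 mm. Origin on the table; its +x is the direction in which the carriage is pushed, z up. Plate spans x -265 to +175 mm.
- carriage: Steel carriage; slides only along the press's +x from its rearmost position, where it starts. Axes as the press's, origin 30 mm above the table under the nest's centre. Deck x -150 to +50 mm, 110 mm wide, top 15 mm above origin. Stuck: within its first 8 mm it jams and needs some 10 to 20 N, easing in jerks; after 36 mm it is free, with about 3.5 N of friction. It stays where it is left.
- nest (a point): Centre of the nest's floor on the carriage deck, 45 mm above the table; axes as the carriage's. Nest: rectangle of aluminium walls 5 mm thick and 14 mm high, open above, inside 83 mm along x and 57 mm along y.
- plate_top (a point): Middle of the top edge of the upright push plate at the carriage's rear: steel, 10 mm thick along x, 60 mm wide along y, top edge 115 mm above the table, 70 mm clear above the deck. 135 mm behind (-x of) the nest centre. It can be pinched from above front to back, or pushed on its rear face.
- hood: White housing fixed on the press's front end, same origin and axes as the press. Mouth at x = -35 mm facing the carriage; inside 140 mm wide, roof underside 113 mm above the table; top 125 mm high near the mouth, up to 200 mm beyond x = 70 mm. It carries the hidden end stop, which the carriage's front edge meets after 80 to 135 mm of travel; the place differs each run.
- spool_a: Loose bystander: upright spool of white thread, 48 mm across, 88 mm tall, origin at its foot.
- spool_b: Loose bystander: another such spool.
- round_tin: Loose bystander: round steel tin, 68 mm across, 50 mm tall, origin at its foot.
- basin: Loose bystander: steel basin, 260 mm across, 90 mm tall, origin at its foot.
- mug: Loose bystander: white mug 80 mm across, 90 mm tall, origin at its foot.
- jar: Loose bystander: clear jar 80 mm across, 120 mm tall, origin at its foot.
- ladle: Loose bystander: steel spoon 220 mm long lying flat near the robot.
- mouth (a point): Middle of the lower edge of the hood's mouth, 22 mm above the table, axes as the press's. The end stop hidden inside has a soft rubber buffer: about 2.5 N per mm, 4.5 mm of give, then hard. Pressing it with over 14 N counts as ramming. Left pressed by a few N, the carriage stays in touch with it when let go.
Not all that is in view belongs to the job. What is shaped like the part that bears tin_center but purple is not meant.

How it is judged:
By the outcome, as a careful person would: the job done as asked, in the order asked, and still so for the second after the job is handed in, with the robot touching nothing.
It also fails if it takes over 64 s, if anything falls off the work surface, if the arm or the gripper's body presses on something with over 40 N, if the wrist force passes 120 N, or if a joint passes its speed limit or range.

## Robot

A 6-joint arm with a two-finger parallel gripper is mounted at the origin on the work surface. World frame = base frame: x ahead of the robot, y to its left, z up, the work surface at z = 0. Lengths are in m, angles in degrees, forces in N, time in s.
With the tool pointing down it reaches from about 0.325 to 0.875 m from the base axis. Payload 4.4 kg.
Tool frame: the origin (TCP) lies at the very end of the fingers, on their centre line; the grasp point (between the pads) lies 19 mm behind it; z points along the fingers, x is the direction in which the jaws open and shut, and the axes are right-handed (so a half turn about z gives the same grasp; the last joint's range is limited). The gripper opens to 85 mm and grips with 20 to 120 N. Pads are 22 mm wide; open, the fingers measure 114 mm over their backs; the gripper's body (76 mm by 85 mm) begins 54 mm behind the grasp point. The pads swing forward as they close: fully open they stand 13 mm farther back than shut.
Start: joints at [58.298, 11.837, 88.321, -0, 79.842, -8.623], TCP at [0.225, 0.529, 0.231] pointing down, gripper open.
Joint ranges: [-156.59, 156.59], [-49.26, 127.26], [12.9, 141.05], [-63.56, 243.56], [4.71, 150.69], [-161.64, 161.64]. Speed limits (degrees/s): [159.86, 159.86, 180, 180, 180, 180].

## Interface

Orientations are given as [roll, pitch, yaw] about the fixed x, y, z axes, in that order (R = Rz(yaw) Ry(pitch) Rx(roll)).
In Python, from cell import env, vision gives the robot as it stands. The module is installed in compiled form; this text tells all that it offers.
- The arm moves only by the tool send_rows, never from a script. Its argument "plan" is a list of rows, each an object with "xyz": the shift along the tool's x, y, z in cm, a list of three; "delta_rot": the turn, a rotation vector about the tool's x, y, z in rad, a list of three. In form: [{"xyz": [tx, ty, tz], "delta_rot": [wx, wy, wz]}, ...]. A call has 1 to 8 rows; each row shifts and turns the pose as measured when the row begins, along the tool's axes as they then stand; what a row does not reach is not made up. A row lasts 1/10 s, in which the tool goes at most 50 mm and 8.59 degrees, less where a joint would pass 70% of its speed; a pose out of reach is approached as far as the arm can. A call with a gripper value outside its range is refused whole. "fingers" is the closure in counts, from 0 (fully open) to 255 (shut), set as the call begins (left out, the last holds). The fingers move at their own pace and stop on an object; the grip force is fixed at half the most. Time passes only in rows, so rows that do not move let the fingers close. It gives the time, the measured TCP pose, the force and the opening at its end, in the units of the state.
- env.state(): the state, without advancing time (a new reading comes with each control period).
- vision.snapshot(name): name is "scene" or "top" or "wrist"; returns a dict with "frame" (480x640x3 uint8, blue, green, red), "fx", "fy", "cx", "cy" (pixels), "cam_to_world" (4x4, takes a point from camera to world coordinates); the wrist camera has in their place "hand_eye" (4x4, takes a point from camera to tool coordinates, whose origin is the TCP and whose axes are the tool frame's). Camera axes: x right, y down, z forward; pixel columns grow to the right and rows downward; lengths in m; the calibration is good to about 2 mm. A picture is of the moment at which its call begins: read the wrist's pose just before it. There is no depth.
- env.hand_in(): hands the job in, once; it reports no verdict.
Trained networks look in the newest picture that a camera, given by its name, has taken for a name from the list of things; names that differ only in an ending like _2 or _b are one class to them, and where a whole thing is asked for, a point or a joint stands for the part that bears it (a point fixed in the world has none). Each returns a list of dicts, best first, with "score" (0 to 1); they miss things now and then, are a little off and sometimes report something else, mostly with a low value. They report only what shows in the picture. A call takes as long as a camera call. They do not tell look-alikes from the thing itself.
- vision.boxes_of(camera, target): "rect" ([left, top, width, height] in pixels, round what is visible of it).
- vision.tip_of(camera, target): "point" ([row, column] in pixels: a listed point, or the origin of a listed thing).
The state is a dict: "t": time; "joint_pos": joint angles; "qvel": joint speeds; "joint_efforts": joint torques, N m; "ee_pos": TCP position; "orientation": TCP orientation; "wrist_force": force on the tool from outside, world axes, zero at the start; "moment": the same for the moment, N m; "grip_width": finger opening in m.
Only numpy, scipy, OpenCV 4.12 (cv2) and the standard library are available. Lean on these libraries where they do the work, as an engineer would, in place of code of your own. Each camera call takes 0.05 s, during which the arm holds its last target.

## Working session

There is one attempt and no reset: what is moved stays moved. The work goes in short steps, Python scripts to look and compute and a tool call to move; the robot and the scene stay as the last step left them, time stands still between calls to the robot, and variables do not carry over. Pictures are saved under pics/ and viewed, and the job is handed in when it is done.

Besides the shell and the picture viewer there is one more tool, called as a command line: name --argument value ..., lists and objects as JSON in quotes. send_rows: Moves the arm, as the interface text tells. Its arguments: {"type":"object","properties":{"plan":{"type":"array","items":{"type":"object","properties":{"xyz":{"type":"array","items":{"type":"number"}},"delta_rot":{"type":"array","items":{"type":"number"}}}}},"fingers":{"type":"number"}},"required":["plan"]}

```bash
mkdir -p pics
cat > h.py <<'E'
import numpy as np, cv2, json
from scipy.spatial.transform import Rotation as R
from cell import env, vision
def pose():
    s=env.state(); T=np.eye(4); T[:3,:3]=R.from_euler('xyz',s['orientation'],degrees=True).as_matrix(); T[:3,3]=s['ee_pos']; return s,T
def snap(n):
    s,T=pose(); d=vision.snapshot(n)
    C=d['cam_to_world'] if 'cam_to_world' in d else T@np.array(d['hand_eye'])
    return d,np.array(C)
def unproj(d,C,u,v,z):
    r=C[:3,:3]@np.array([(u-d['cx'])/d['fx'],(v-d['cy'])/d['fy'],1]); o=C[:3,3]
    return o+r*(z-o[2])/r[2]
def proj(d,C,P):
    p=np.linalg.inv(C)@np.append(P,1); return np.array([d['fx']*p[0]/p[2]+d['cx'],d['fy']*p[1]/p[2]+d['cy']])
E
python3 - <<'E'
from h import *
print(env.state())
for n in ['scene','top','wrist']:
    d,C=snap(n); cv2.imwrite(f'pics/{n}0.png',d['frame']); print(n,d['fx'],d['fy'],d['cx'],d['cy'],C.round(3).tolist())
    for t in ['tin_center','nest','plate_top','mouth','press','carriage','round_tin','spool_a']:
        print(t,[(np.round(k['point']).tolist(),round(k['score'],2)) for k in vision.tip_of(n,t)[:3]])
E
```

```text
{'t': 0.0, 'joint_pos': array([ 5.82982739e+01,  1.18857049e+01,  8.84079653e+01,  1.03870887e-04,
        7.98397352e+01, -8.62147512e+00]), 'qvel': array([-0.05757092, -0.0017541 ,  0.06059407, -0.08422394,  0.08304133,
       -0.08299714]), 'joint_efforts': array([-3.24499406e-04, -3.83046842e+01, -2.91591060e+01, -1.51287131e-04,
        1.07169390e-02,  8.41196936e-06]), 'ee_pos': array([0.22499619, 0.52831151, 0.23008512]), 'orientation': array([-1.79979901e+02,  1.31882585e-01,  6.69197537e+01]), 'wrist_force': array([ 0.98888463, -1.04935437, -0.59342616]), 'moment': array([ 0.04222836,  0.00345355, -0.01322158]), 'grip_width': 0.08564250112972928}
scene 441.6564904834828 441.6564904834828 320.8673311317126 236.7846972412795 [[-0.547, 0.494, -0.676, 1.338], [0.837, 0.314, -0.448, 0.494], [-0.009, -0.811, -0.586, 0.868], [0.0, 0.0, 0.0, 1.0]]
tin_center [([282.0, 430.0], 0.8), ([209.0, 306.0], 0.65), ([321.0, 453.0], 0.62)]
nest [([279.0, 322.0], 0.95), ([392.0, 406.0], 0.61)]
plate_top [([280.0, 370.0], 0.58), ([331.0, 316.0], 0.22)]
mouth [([280.0, 295.0], 0.54), ([328.0, 31
[... 355 characters left out ...]
, [-0.001, -0.187, -0.982, 1.117], [0.0, 0.0, 0.0, 1.0]]
tin_center [([283.0, 184.0], 0.8), ([238.0, 149.0], 0.75), ([166.0, 329.0], 0.49)]
nest [([215.0, 286.0], 0.57)]
plate_top [([215.0, 227.0], 0.87), ([219.0, 288.0], 0.34)]
mouth [([272.0, 468.0], 0.53)]
press [([222.0, 331.0], 0.71)]
carriage [([222.0, 290.0], 0.66)]
round_tin [([166.0, 330.0], 0.61)]
spool_a [([177.0, 265.0], 0.87), ([276.0, 309.0], 0.55)]
wrist 397.1957921779811 397.1957921779811 324.58415476871494 239.69084488184265 [[0.392, 0.871, 0.297, 0.148], [0.92, -0.37, -0.128, 0.562], [-0.002, 0.323, -0.946, 0.374], [0.0, 0.0, 0.0, 1.0]]
tin_center []
nest []
plate_top []
mouth []
press []
carriage []
round_tin []
spool_a []
```

View pics/scene0.png

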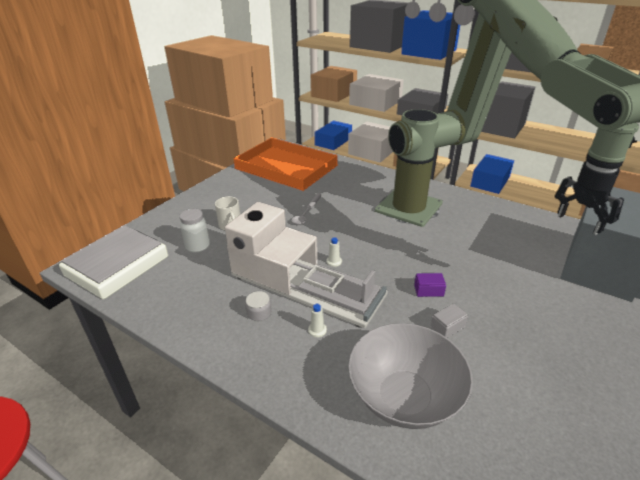

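View pics/top0.png

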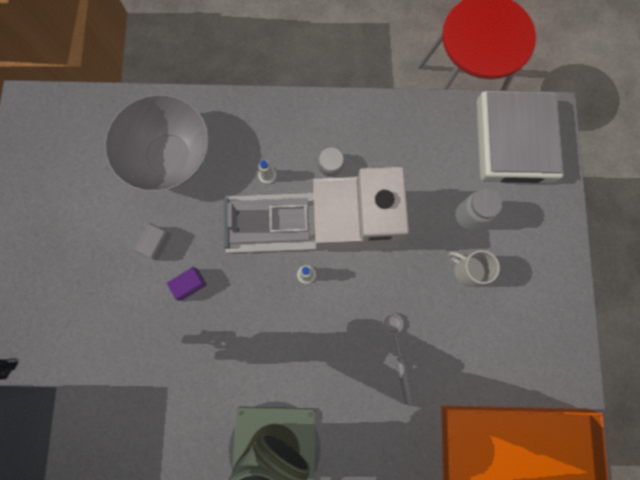

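View pics/wrist0.png

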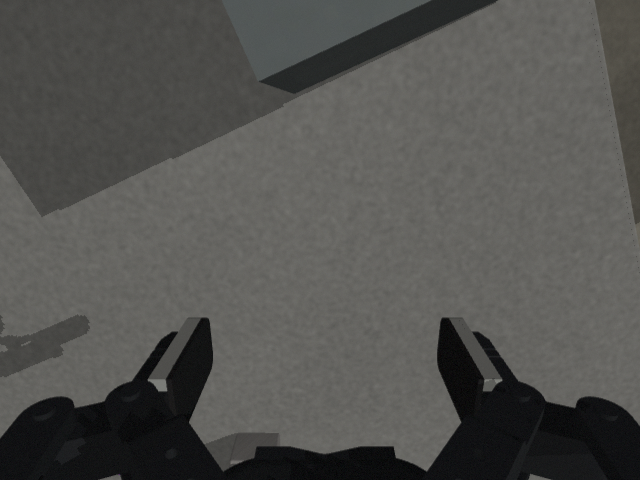

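The top view shows the grey tin at about (151,241) and the purple decoy at (187,283). The press spans u 225 to 407, with the hood on the right, so its +x is roughly world −y. Next I'll measure these.

Run:
```python
from h import *
a=cv2.imread('pics/top0.png'); b=cv2.imread('pics/scene0.png')
cv2.imwrite('pics/c1.png',cv2.resize(a[150:300,120:320],(800,600),interpolation=cv2.INTER_CUBIC))
cv2.imwrite('pics/c2.png',cv2.resize(b[230:350,310:470],(800,600),interpolation=cv2.INTER_CUBIC))
d,C=snap('top'); 
for nm,u,v,z in [('tin',151,240,.03),('nest',287.5,216,.045),('plate',228.5,215,.115),('decoy',187,283,.03),('roundtin',330,160,.05),('spoola',264,165,.088),('spoolb',306,270,.088),('basin',157,143,.09)]:
    print(nm,unproj(d,C,u,v,z).round(4))
```

```text
tin [0.4961 0.3311 0.03  ]
nest [ 0.563  -0.0141  0.045 ]
plate [0.5447 0.1203 0.115 ]
decoy [0.3893 0.2312 0.03  ]
roundtin [ 0.7129 -0.1189  0.05  ]
spoola [0.6812 0.0456 0.088 ]
spoolb [ 0.4216 -0.0658  0.088 ]
basin [0.7323 0.3158 0.09  ]
```

View pics/c1.png

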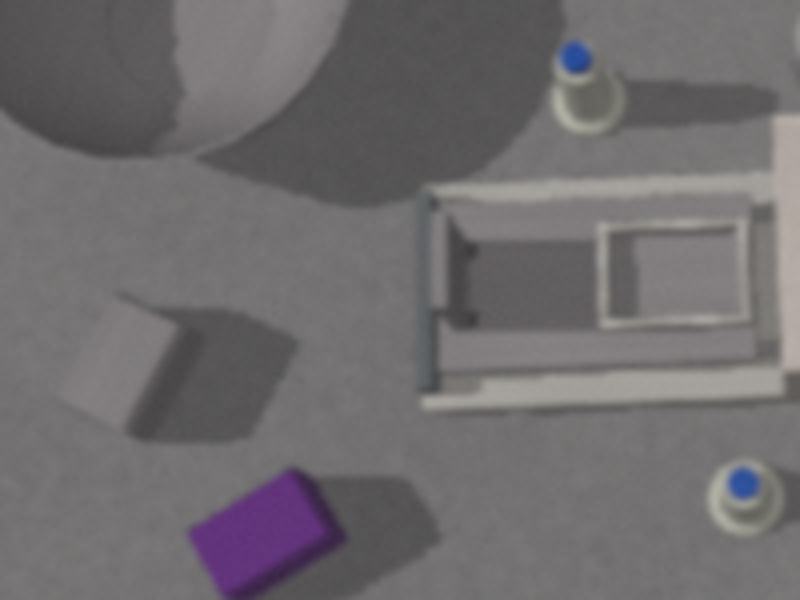

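View pics/c2.png

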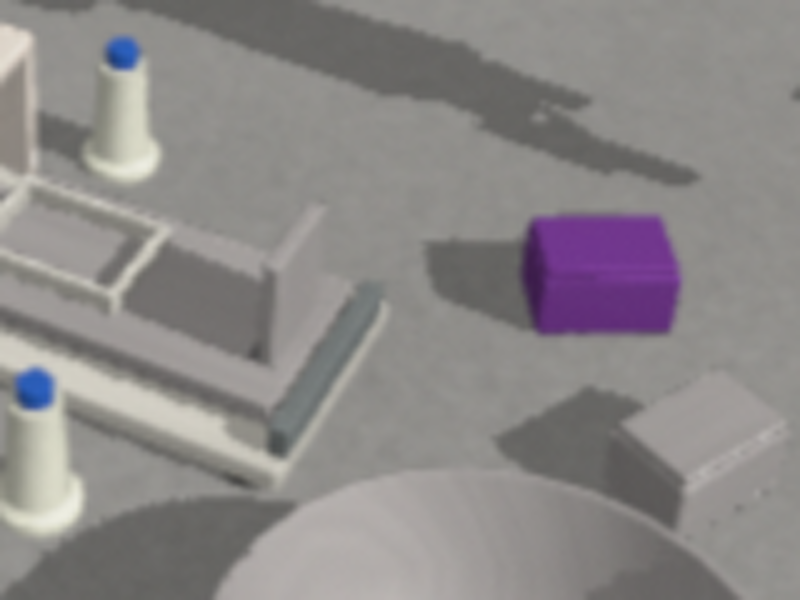

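send_rows --plan '[{"xyz": [-1.1, 4.7, 0.4], "delta_rot": [0, 0, 0]}, {"xyz": [-1.1, 4.7, 0.4], "delta_rot": [0, 0, 0]}, {"xyz": [-1.1, 4.7, 0.4], "delta_rot": [0, 0, 0]}, {"xyz": [-1.1, 4.7, 0.4], "delta_rot": [0, 0, 0]}, {"xyz": [-1.1, 4.7, 0.4], "delta_rot": [0, 0, 0]}, {"xyz": [-1.1, 4.7, 0.4], "delta_rot": [0, 0, 0]}, {"xyz": [-1.1, 4.7, 0.4], "delta_rot": [0, 0, 0]}, {"xyz": [0, 0, 0], "delta_rot": [0, 0, 0.138]}]' --fingers 0

```text
t: 2.2
ee_pos: [0.5076, 0.3259, 0.2033]
orientation: [179.9, -0.4, 59.3]
wrist_force: [-0.9, 0.6, 0.5]
grip_width: 0.0853
```

Run:
```python
from h import *
s,T=pose(); print(s['ee_pos'],s['orientation'],s['qvel'].round(1))
d,C=snap('wrist'); cv2.imwrite('pics/w1.png',d['frame'])
np.savez('w1.npz',C=C)
print([(np.round(k['point']).tolist(),round(k['score'],2)) for k in vision.tip_of('wrist','tin_center')])
```

```text
[0.50755513 0.32585652 0.20334382] [179.92567442  -0.35210986  59.30194366] [ 2.3 -1.2  1.3  3.9  1.9 83.7]
[([191.0, 316.0], 0.74), ([142.0, 147.0], 0.71)]
```

View pics/w1.png

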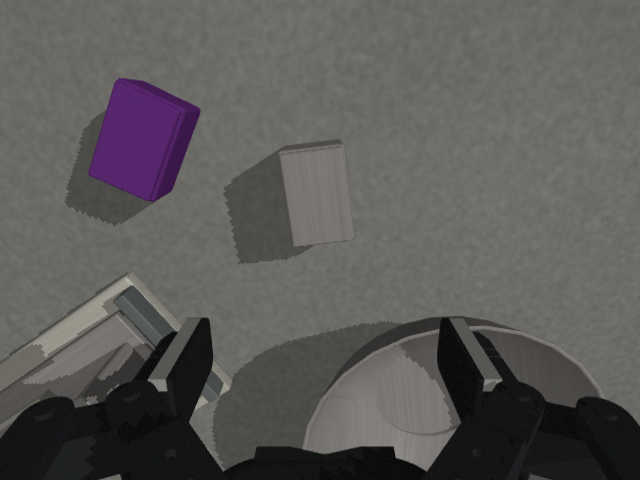

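The wrist view shows the tin's top face with corners near (282,152), (344,146), (353,240) and (295,246). The purple decoy is at upper left. The arm was still turning in that picture, so I'll take a settled one.

Run:
```python
from h import *
s,T=pose(); print(s['t'],s['ee_pos'],s['orientation'],s['qvel'].round(1))
d,C=snap('wrist'); f=d['frame']
np.savez('w2.npz',C=C,T=T,k=[d['fx'],d['fy'],d['cx'],d['cy']])
cv2.imwrite('pics/w2f.png',f); cv2.imwrite('pics/w2.png',cv2.resize(f[120:270,220:420],(800,600),interpolation=cv2.INTER_CUBIC))
```

```text
2.3 [0.50411456 0.32873574 0.20353756] [-179.90006979   -0.36121679   59.67540328] [ 2.6 -1.   0.9  0.5  0.2 -5.1]
```

View pics/w2.png

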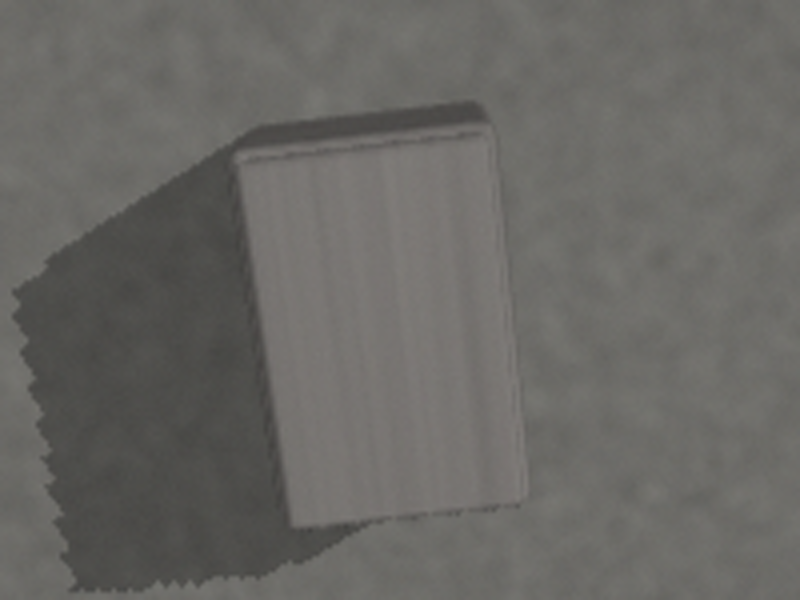

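Run:
```python
from h import *
z=np.load('w2.npz'); C,T,k=z['C'],z['T'],z['k']; d=dict(zip(['fx','fy','cx','cy'],k))
q=np.array([(235,158),(492,131),(527,498),(292,527)])/4+[220,120]
P=np.array([unproj(d,C,u,v,.048) for u,v in q]); print(P.round(4)); c=P.mean(0); print('c',c)
print([np.linalg.norm(P[i]-P[(i+1)%4]).round(4) for i in range(4)])
l=(P[2]+P[3]-P[0]-P[1])/2; w=(P[1]+P[2]-P[0]-P[3])/2
print('yaw(y_t=long)',np.degrees(np.arctan2(l[0],-l[1])),'short',np.degrees(np.arctan2(w[1],w[0])))
s,T=pose();print(s['ee_pos'],s['orientation']); print('tool delta to c',T[:3,:3].T@(c-T[:3,3]))
```

```text
[[0.4484 0.3224 0.048 ]
 [0.4682 0.366  0.048 ]
 [0.5343 0.3367 0.048 ]
 [0.5159 0.293  0.048 ]]
c [0.49168485 0.32953205 0.048     ]
[np.float64(0.0479), np.float64(0.0724), np.float64(0.0474), np.float64(0.0736)]
yaw(y_t=long) 66.27133721421494 short 66.30648348485974
[0.50308911 0.32968521 0.20364107] [-179.88592063   -0.36322583   59.92480788]
tool delta to c [-0.00683419 -0.0094823   0.15562006]
```

send_rows --plan '[{"xyz": [-0.7, -0.95, 2], "delta_rot": [0, 0, 0]}, {"xyz": [0, 0, 4], "delta_rot": [0, 0, -0.111]}, {"xyz": [0, 0, 0], "delta_rot": [0, 0, 0]}]'

```text
t: 2.65
ee_pos: [0.4898, 0.332, 0.1446]
orientation: [180.0, -0.6, 67.2]
wrist_force: [-1.0, -0.4, -0.7]
grip_width: 0.0852
```

Run:
```python
from h import *
d,C=snap('wrist'); f=d['frame']
s,T=pose(); print(s['t'],s['ee_pos'],s['orientation'],s['qvel'].round(1))
np.savez('w3.npz',C=C,T=T,k=[d['fx'],d['fy'],d['cx'],d['cy']])
print('tool delta',T[:3,:3].T@(np.array([.4917,.3295,.022])-T[:3,3]))
# draw predicted top outline
for dz in (.048,):
  c=np.array([.4917,.3295]);a=np.radians(66.3);ex=np.array([np.cos(a),np.sin(a)]);ey=np.array([np.sin(a),-np.cos(a)])
  pts=[proj(d,C,np.append(c+sx*.026*ex+sy*.039*ey,dz)) for sx,sy in((-1,-1),(1,-1),(1,1),(-1,1))]
  cv2.polylines(f,[np.int32(np.array(pts)*16)],True,(0,0,255),1,cv2.LINE_AA,4)
cv2.imwrite('pics/w3.png',f)
```

```text
2.7 [0.49206764 0.33334103 0.14815943] [179.72774925  -0.86735045  67.05906317] [-0.3 -2.1 -4.7 -0.1  0.   1.8]
tool delta [-0.00558985  0.00055946  0.12609334]
```

View pics/w3.png

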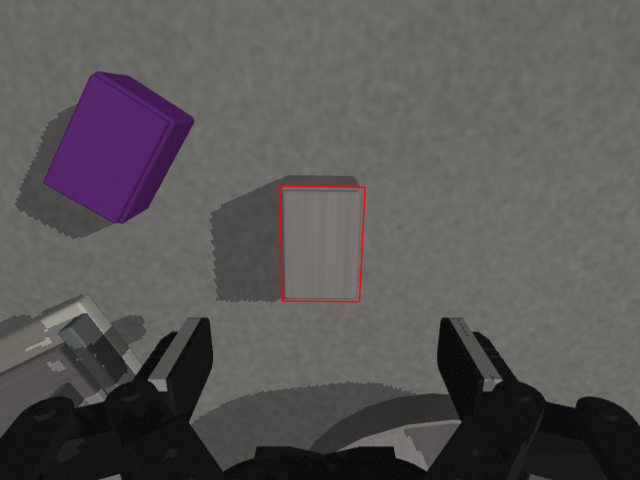

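```bash
cat >> h.py <<'E'
def go(xyz,yaw):
    s,T=pose(); Rd=R.from_euler('xyz',[180,0,yaw],degrees=True).as_matrix(); Rt=T[:3,:3]
    print('t',s['t'],'pos',s['ee_pos'].round(4),'rpy',s['orientation'].round(2),'F',s['wrist_force'].round(1),'g',round(s['grip_width'],4),'q',s['joint_pos'].round(0))
    print('dxyz_cm(tool now)',(Rt.T@(np.array(xyz)-T[:3,3])*100).round(2),'(level tool)',(Rd.T@(np.array(xyz)-T[:3,3])*100).round(2),'rot',R.from_matrix(Rt.T@Rd).as_rotvec().round(4))
E
python3 -c "
from h import *
go([.4917,.3295,.022],66.3)"
```

```text
t 2.7 pos [0.4921 0.3333 0.1482] rpy [179.73  -0.87  67.06] F [ 0.9 -0.2  0.6] g 0.0857 q [ 26.  18.  91.   0.  70. -42.]
dxyz_cm(tool now) [-0.56  0.06 12.61] (level tool) [-0.37  0.12 12.62] rot [ 0.0047 -0.0152  0.0132]
```

send_rows --plan '[{"xyz": [-0.37, 0.12, 0.5], "delta_rot": [0.005, -0.015, 0.013]}, {"xyz": [0, 0, 3.5], "delta_rot": [0, 0, 0]}, {"xyz": [0, 0, 3.5], "delta_rot": [0, 0, 0]}, {"xyz": [0, 0, 1.5], "delta_rot": [0, 0, 0]}, {"xyz": [0, 0, 0], "delta_rot": [0, 0, 0]}]'

```text
t: 3.2
ee_pos: [0.499, 0.3357, 0.0676]
orientation: [179.3, -0.8, 66.3]
wrist_force: [-0.2, -0.2, -0.3]
grip_width: 0.0854
```

```bash
python3 -c "
from h import *
go([.4917,.3295,.022],66.3)"
```

```text
t 3.2 pos [0.499  0.3357 0.0676] rpy [179.28  -0.78  66.28] F [-0.2 -0.2 -0.3] g 0.0854 q [ 26.  25.  93.  -0.  62. -41.]
dxyz_cm(tool now) [-0.92 -0.48  4.55] (level tool) [-0.86 -0.42  4.56] rot [ 0.0127 -0.0135 -0.0004]
```

send_rows --plan '[{"xyz": [-0.86, -0.42, 0], "delta_rot": [0.013, -0.013, 0]}, {"xyz": [0, 0, 0], "delta_rot": [0, 0, 0]}, {"xyz": [0, 0, 0], "delta_rot": [0, 0, 0]}]'

```text
t: 3.5
ee_pos: [0.4941, 0.3306, 0.0725]
orientation: [179.8, -0.3, 66.3]
wrist_force: [0.6, 0.2, 0.4]
grip_width: 0.0855
```

```bash
python3 -c "
from h import *
go([.4917,.3295,.022],66.3)"
```

```text
t 3.5 pos [0.4941 0.3306 0.0725] rpy [179.81  -0.27  66.26] F [0.6 0.2 0.4] g 0.0855 q [ 25.  24.  93.   0.  63. -41.]
dxyz_cm(tool now) [-0.23 -0.19  5.04] (level tool) [-0.2  -0.18  5.05] rot [ 0.0033 -0.0047 -0.0006]
```

send_rows --plan '[{"xyz": [-0.25, -0.2, 1.0], "delta_rot": [0.004, -0.005, 0]}, {"xyz": [-0.05, -0.05, 1.2], "delta_rot": [0.001, -0.001, 0]}, {"xyz": [-0.05, -0.05, 1.2], "delta_rot": [0.001, -0.001, 0]}, {"xyz": [-0.05, -0.05, 1.0], "delta_rot": [0.001, -0.001, 0]}, {"xyz": [0, 0, 0.5], "delta_rot": [0, 0, 0]}, {"xyz": [0, 0, 0], "delta_rot": [0, 0, 0]}]'

```text
t: 4.1
ee_pos: [0.4897, 0.3284, 0.0206]
orientation: [-179.8, 0.1, 66.2]
wrist_force: [0.3, -0.6, -0.2]
grip_width: 0.0856
```

```bash
python3 -c "
from h import *
go([.4917,.3295,.022],66.3)"
```

```text
t 4.1 pos [0.4897 0.3284 0.0206] rpy [-1.7984e+02  1.3000e-01  6.6240e+01] F [ 0.3 -0.6 -0.2] g 0.0856 q [ 25.  28.  95.   0.  58. -41.]
dxyz_cm(tool now) [ 0.18  0.14 -0.14] (level tool) [ 0.18  0.14 -0.14] rot [-0.0028  0.0023 -0.001 ]
```

send_rows --plan '[{"xyz": [0.15, 0.14, -0.1], "delta_rot": [-0.002, 0.002, 0]}, {"xyz": [0, 0, 0], "delta_rot": [0, 0, 0]}]'

```text
t: 4.3
ee_pos: [0.4915, 0.3292, 0.0211]
orientation: [-179.9, 0.0, 66.2]
wrist_force: [-0.5, -0.6, 0.1]
grip_width: 0.085
```

send_rows --plan '[{"xyz": [0, 0, 0], "delta_rot": [0, 0, 0]}, {"xyz": [0, 0, 0], "delta_rot": [0, 0, 0]}, {"xyz": [0, 0, 0], "delta_rot": [0, 0, 0]}, {"xyz": [0, 0, 0], "delta_rot": [0, 0, 0]}, {"xyz": [0, 0, 0], "delta_rot": [0, 0, 0]}]' --fingers 255

```text
t: 4.8
ee_pos: [0.4926, 0.3298, 0.0227]
orientation: [180.0, -0.1, 66.2]
wrist_force: [0.6, -0.1, -0.4]
grip_width: 0.0506
```

```bash
python3 -c "
from h import *
d,C=snap('wrist'); cv2.imwrite('pics/w4.png',d['frame'])
go([.4917,.3295,.022],66.3)"
```

```text
t 4.85 pos [0.4926 0.3298 0.0226] rpy [ 1.7997e+02 -7.0000e-02  6.6250e+01] F [-0.6  0.2 -1.9] g 0.0506 q [ 25.  28.  94.   0.  58. -41.]
dxyz_cm(tool now) [-0.06 -0.07  0.06] (level tool) [-0.06 -0.07  0.06] rot [ 0.0006 -0.0012 -0.0009]
```

View pics/w4.png

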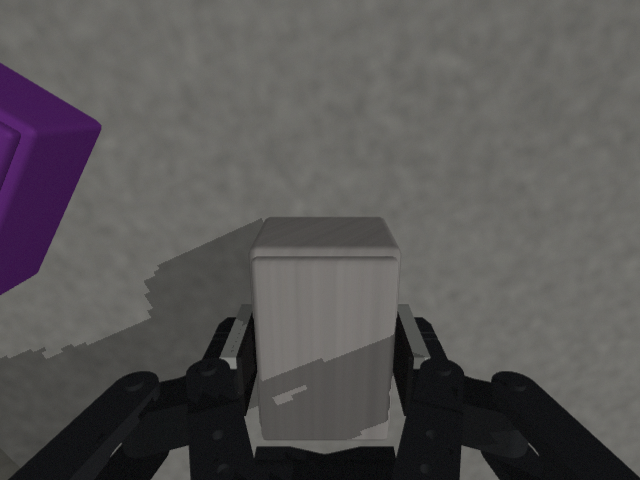

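```bash
python3 -c "
from h import *
d,C=snap('wrist'); s,T=pose()
for u,v in [(252,257),(398,257),(391,438),(262,440),(325,257),(325,439)]:
    P=unproj(d,C,u,v,.048); print((T[:3,:3].T@(P-T[:3,3])).round(4))
"
```

```text
[-0.0232 -0.0378 -0.0254]
[ 0.0231 -0.0378 -0.0253]
[ 0.0249  0.0354 -0.0253]
[-0.0238  0.0364 -0.0254]
[-0.0001 -0.0378 -0.0254]
[-0.      0.0359 -0.0253]
```

send_rows --plan '[{"xyz": [0, 0, -2], "delta_rot": [0, 0, 0]}, {"xyz": [0, 0, -3], "delta_rot": [0, 0, 0]}, {"xyz": [0, 0, -4], "delta_rot": [0, 0, 0]}, {"xyz": [0, 0, -4], "delta_rot": [0, 0, 0]}, {"xyz": [0, 0, -3], "delta_rot": [0, 0, 0]}, {"xyz": [0, 0, 0], "delta_rot": [0, 0, 0]}]'

```text
t: 5.5
ee_pos: [0.4881, 0.3276, 0.1813]
orientation: [-179.5, 0.6, 66.2]
wrist_force: [1.7, 0.7, -3.0]
grip_width: 0.0503
```

```bash
python3 -c "
from h import *
go([.555,.12,.18],2.5)
d,C=snap('wrist'); s,T=pose(); cv2.imwrite('pics/w5.png',d['frame'])"
```

```text
t 5.5 pos [0.4881 0.3276 0.1813] rpy [-179.46    0.57   66.24] F [ 1.7  0.7 -3. ] g 0.0503 q [ 25.  16.  89.   0.  76. -41.]
dxyz_cm(tool now) [-16.3   14.49   0.15] (level tool) [ 5.78 21.03  0.13] rot [-0.0028  0.0141  1.1124]
```

View pics/w5.png

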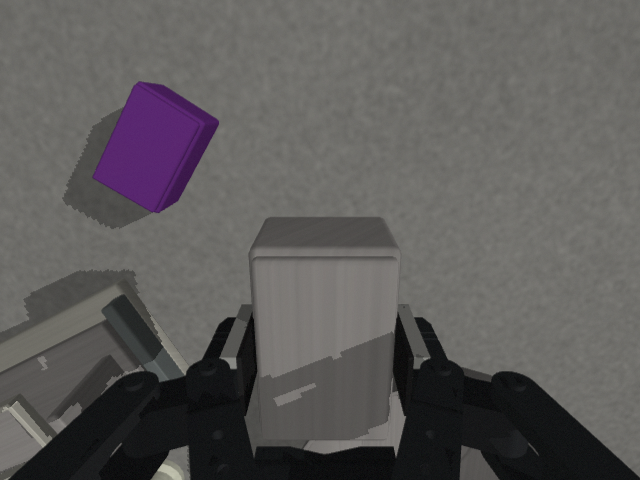

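send_rows --plan '[{"xyz": [0, 0, -0.3], "delta_rot": [0, 0.014, 0.14]}, {"xyz": [0, 0, -0.3], "delta_rot": [0, 0, 0.14]}, {"xyz": [0, 0, -0.3], "delta_rot": [0, 0, 0.14]}, {"xyz": [0, 0, -0.3], "delta_rot": [0, 0, 0.14]}, {"xyz": [0, 0, -0.3], "delta_rot": [0, 0, 0.14]}, {"xyz": [0, 0, -0.3], "delta_rot": [0, 0, 0.14]}, {"xyz": [0, 0, -0.3], "delta_rot": [0, 0, 0.14]}, {"xyz": [0, 0, -0.3], "delta_rot": [0, 0, 0.13]}]'

```text
t: 6.35
ee_pos: [0.4716, 0.3193, 0.1739]
orientation: [179.2, 3.0, -0.0]
wrist_force: [0.2, 0.2, -3.0]
grip_width: 0.0507
```

```bash
python3 -c "
from h import *
go([.566,-.086,.2],2.5)"
```

```text
t 6.35 pos [0.4716 0.3193 0.1739] rpy [ 1.7915e+02  3.0400e+00 -1.0000e-02] F [ 0.2  0.2 -3. ] g 0.0507 q [25. 16. 90.  1. 77. 25.]
dxyz_cm(tool now) [ 9.3  40.57 -2.5 ] (level tool) [ 7.66 40.9  -2.61] rot [ 0.0136  0.0533 -0.0435]
```

send_rows --plan '[{"xyz": [0.8, 0, -3], "delta_rot": [0.014, 0.053, -0.043]}, {"xyz": [0.8, 4.8, 0], "delta_rot": [0, 0, 0]}, {"xyz": [0.8, 4.8, 0], "delta_rot": [0, 0, 0]}, {"xyz": [0.8, 4.8, 0], "delta_rot": [0, 0, 0]}, {"xyz": [0.8, 4.8, 0], "delta_rot": [0, 0, 0]}, {"xyz": [0.8, 4.8, 0], "delta_rot": [0, 0, 0]}, {"xyz": [0.8, 4.8, 0], "delta_rot": [0, 0, 0]}, {"xyz": [0, 0, 0], "delta_rot": [0, 0, 0]}]'

```text
t: 7.15
ee_pos: [0.5287, 0.0246, 0.1756]
orientation: [179.7, 2.4, 2.8]
wrist_force: [0.8, 1.4, -3.0]
grip_width: 0.0503
```

```bash
python3 -c "
from h import *
go([.566,-.086,.2],2.5)"
```

```text
t 7.15 pos [0.5287 0.0246 0.1756] rpy [179.74   2.36   2.82] F [ 0.8  1.4 -3. ] g 0.0503 q [-6. 11. 96. -1. 75. -9.]
dxyz_cm(tool now) [ 3.08 11.24 -2.51] (level tool) [ 3.25 11.21 -2.44] rot [0.0046 0.0413 0.0057]
```

send_rows --plan '[{"xyz": [1, 0, -2.4], "delta_rot": [0.005, 0.041, 0.006]}, {"xyz": [1, 3, 0], "delta_rot": [0, 0, 0]}, {"xyz": [1, 3, 0], "delta_rot": [0, 0, 0]}, {"xyz": [0, 0, 0], "delta_rot": [0, 0, 0]}, {"xyz": [0, 0, 0], "delta_rot": [0, 0, 0]}]'

```text
t: 7.65
ee_pos: [0.5604, -0.0316, 0.1949]
orientation: [-179.7, 0.3, 2.6]
wrist_force: [-0.3, 0.4, -3.1]
grip_width: 0.0506
```

```bash
python3 -c "
from h import *
go([.566,-.086,.2],2.5)
d,C=snap('wrist'); s,T=pose(); cv2.imwrite('pics/w6.png',d['frame'])
np.savez('w6.npz',C=C,T=T,k=[d['fx'],d['fy'],d['cx'],d['cy']])"
```

```text
t 7.65 pos [ 0.5604 -0.0316  0.1949] rpy [-179.67    0.3     2.55] F [-0.3  0.4 -3.1] g 0.0506 q [-12.  12.  92.   0.  76. -15.]
dxyz_cm(tool now) [ 0.32  5.46 -0.55] (level tool) [ 0.32  5.46 -0.51] rot [-0.0057  0.0053  0.0009]
```

View pics/w6.png

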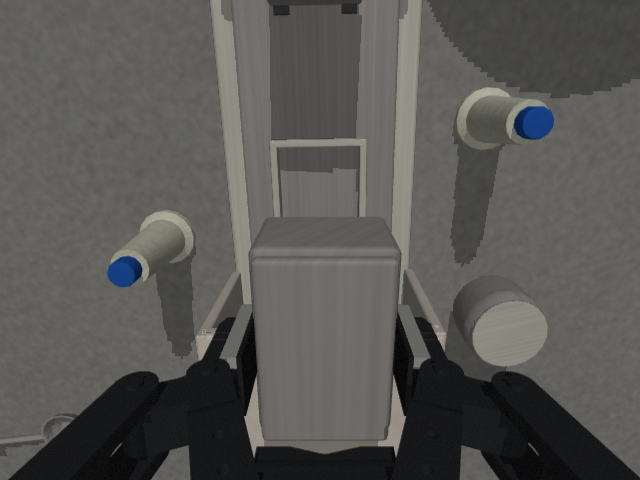

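The wrist view shows the nest's rear wall at v≈143 and its side walls at u≈275 and 362, with the front hidden by the tin. I'll move about 5 cm forward to see the whole nest.

send_rows --plan '[{"xyz": [0.3, 3, -0.6], "delta_rot": [-0.006, 0.005, 0]}, {"xyz": [0, 2.4, -0.3], "delta_rot": [0, 0, 0]}, {"xyz": [0, 0, 0], "delta_rot": [0, 0, 0]}, {"xyz": [0, 0, 0], "delta_rot": [0, 0, 0]}, {"xyz": [0, 0, 0], "delta_rot": [0, 0, 0]}]'

```text
t: 8.2
ee_pos: [0.5653, -0.0782, 0.2038]
orientation: [-179.9, -0.0, 3.2]
wrist_force: [0.8, 0.5, -4.3]
grip_width: 0.0505
```

```bash
python3 -c "
from h import *
go([.566,-.086,.2],2.5)
d,C=snap('wrist'); s,T=pose(); cv2.imwrite('pics/w7.png',d['frame'])
np.savez('w7.npz',C=C,T=T,k=[d['fx'],d['fy'],d['cx'],d['cy']])
cv2.imwrite('pics/w7c.png',cv2.resize(d['frame'][60:210,220:420],(800,600),interpolation=cv2.INTER_CUBIC))
"
```

```text
t 8.2 pos [ 0.5653 -0.0782  0.2038] rpy [-1.7989e+02 -2.0000e-02  3.1900e+00] F [ 0.8  0.5 -4.3] g 0.0505 q [-17.  13.  91.   0.  77. -20.]
dxyz_cm(tool now) [0.02 0.78 0.38] (level tool) [0.03 0.78 0.38] rot [-0.002  -0.0003  0.012 ]
```

View pics/w7.png

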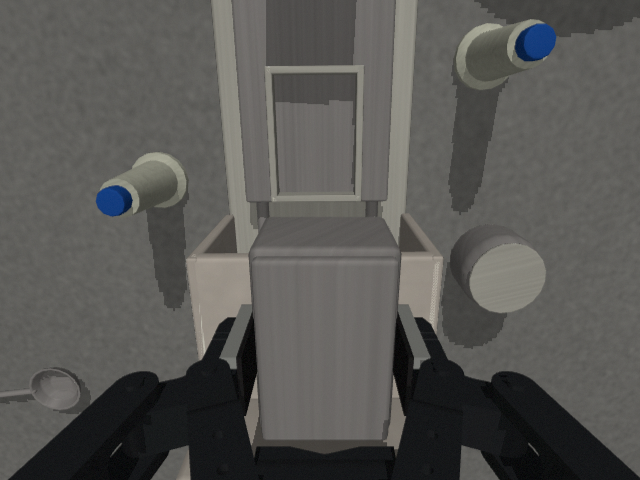

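View pics/w7c.png

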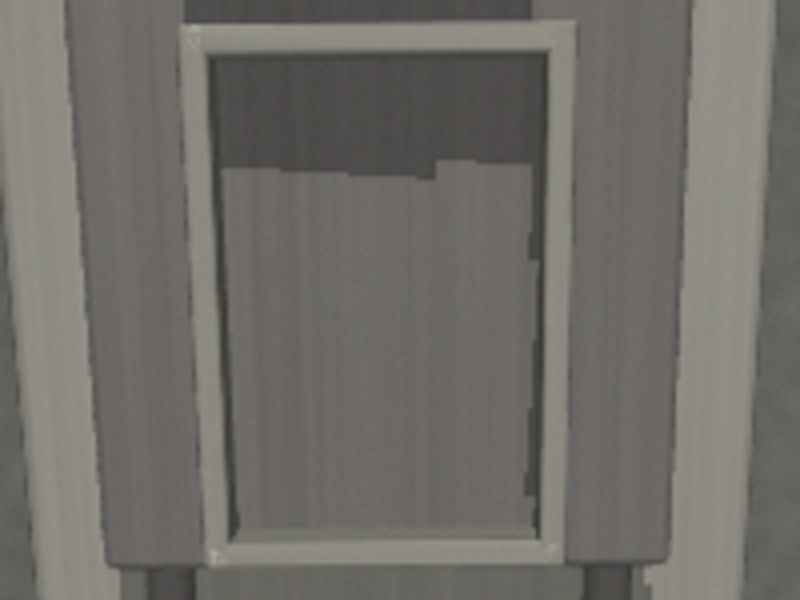

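```bash
cat > nest.py <<'E'
from h import *
from scipy.optimize import least_squares
def fit(npz,pts,x0):
    z=np.load(npz); C,k=z['C'],z['k']; d=dict(zip(['fx','fy','cx','cy'],k))
    def model(p):
        a=np.radians(p[2]); ex=np.array([np.cos(a),np.sin(a)]); ey=np.array([np.sin(a),-np.cos(a)]) # tool x, tool y(=press x)
        return np.array([proj(d,C,np.append(np.array(p[:2])+sx*hx*ex+sy*hy*ey,.059)) for hx,hy in((.0285,.0415),(.0335,.0465)) for sx,sy in((-1,-1),(1,-1),(1,1),(-1,1))])
    r=least_squares(lambda p:(model(p)-pts).ravel(),x0); return r.x,np.sqrt(np.mean(r.fun**2)),(model(r.x)-pts)
E
python3 - <<'E'
from nest import *
q=np.array([(209,56),(548,52),(541,540),(230,544),(181,27),(574,20),(563,562),(206,566)])/4+[220,60]
x,e,r=fit('w7.npz',q,[.565,-.016,2.5]); print(x,e); print(r.round(1))
z=np.load('w7.npz'); d=dict(zip(['fx','fy','cx','cy'],z['k']))
P=np.array([unproj(d,z['C'],u,v,.059) for u,v in q]); print([np.linalg.norm(P[i]-P[j]).round(4) for i,j in((0,1),(1,2),(2,3),(3,0),(4,5),(5,6))])
print(P[:4].mean(0),P[4:].mean(0))
E
```

```text
[ 0.55495332 -0.01753064  3.70188854] 0.6169292808962614
[[-0.3 -0. ]
 [-0.1  0.1]
 [-0.3 -0.1]
 [ 0.2 -0.4]
 [-1.2 -0.8]
 [ 1.1 -0.1]
 [ 0.9  1. ]
 [-0.2  0.7]]
[np.float64(0.0568), np.float64(0.0832), np.float64(0.0574), np.float64(0.0833), np.float64(0.0655), np.float64(0.0922)]
[ 0.555032   -0.01761617  0.059     ] [ 0.55483952 -0.01735242  0.059     ]
```

```bash
python3 -c "
from h import *
go([.555,-.0186,.1],3.7)"
```

```text
t 8.25 pos [ 0.5653 -0.078   0.2038] rpy [-179.87   -0.      3.2 ] F [ 0.2  0.1 -3.1] g 0.0505 q [-17.  13.  91.   0.  77. -20.]
dxyz_cm(tool now) [-0.69 -5.96 10.39] (level tool) [-0.64 -5.99 10.38] rot [-0.0023 -0.0001 -0.0087]
```

send_rows --plan '[{"xyz": [-0.3, -3, 0], "delta_rot": [-0.002, 0, -0.009]}, {"xyz": [-0.3, -3, 0], "delta_rot": [0, 0, 0]}, {"xyz": [0, 0, 2], "delta_rot": [0, 0, 0]}, {"xyz": [0, 0, 3], "delta_rot": [0, 0, 0]}, {"xyz": [0, 0, 2], "delta_rot": [0, 0, 0]}, {"xyz": [0, 0, 0], "delta_rot": [0, 0, 0]}]'

```text
t: 8.85
ee_pos: [0.5554, -0.0096, 0.1331]
orientation: [-179.9, -0.2, 4.2]
wrist_force: [0.1, 0.2, -4.7]
grip_width: 0.0507
```

```bash
python3 -c "
from h import *
go([.555,-.0186,.1],3.7)"
```

```text
t 8.85 pos [ 0.5554 -0.0096  0.1331] rpy [-179.92   -0.2     4.18] F [ 0.1  0.2 -4.7] g 0.0507 q [-10.  15.  97.   0.  68. -14.]
dxyz_cm(tool now) [-0.12  0.9   3.31] (level tool) [-0.1   0.89  3.31] rot [-0.0014 -0.0036  0.0083]
```

send_rows --plan '[{"xyz": [-0.1, 0.9, 1], "delta_rot": [-0.001, -0.004, 0.008]}, {"xyz": [0, 0, 1.2], "delta_rot": [0, 0, 0]}, {"xyz": [0, 0, 0], "delta_rot": [0, 0, 0]}, {"xyz": [0, 0, 0], "delta_rot": [0, 0, 0]}]'

```text
t: 9.25
ee_pos: [0.5567, -0.0188, 0.1118]
orientation: [180.0, -0.2, 3.8]
wrist_force: [-0.2, 0.2, -2.6]
grip_width: 0.0505
```

```bash
python3 -c "
from h import *
go([.555,-.0186,.09],3.7)"
```

```text
t 9.25 pos [ 0.5567 -0.0188  0.1118] rpy [ 1.7997e+02 -1.6000e-01  3.7500e+00] F [-0.2  0.2 -2.6] g 0.0505 q [-11.  17.  97.   0.  66. -15.]
dxyz_cm(tool now) [-0.18 -0.03  2.18] (level tool) [-0.17 -0.03  2.18] rot [ 0.0005 -0.0028  0.0009]
```

send_rows --plan '[{"xyz": [-0.18, -0.02, 0.9], "delta_rot": [0, -0.003, 0.001]}, {"xyz": [-0.05, 0, 0.9], "delta_rot": [0, 0, 0]}, {"xyz": [0, 0, 0], "delta_rot": [0, 0, 0]}, {"xyz": [0, 0, 0], "delta_rot": [0, 0, 0]}, {"xyz": [0, 0, 0], "delta_rot": [0, 0, 0]}]'

```text
t: 9.75
ee_pos: [0.5554, -0.0193, 0.0937]
orientation: [179.9, -0.1, 3.6]
wrist_force: [-0.4, -0.0, -2.6]
grip_width: 0.0507
```

```bash
python3 -c "
from h import *
go([.555,-.0186,.09],3.7)
d,C=snap('wrist'); s,T=pose(); cv2.imwrite('pics/w8.png',d['frame'])
np.savez('w8.npz',C=C,T=T,k=[d['fx'],d['fy'],d['cx'],d['cy']])
d,C=snap('scene');cv2.imwrite('pics/s8.png',cv2.resize(d['frame'][200:350,230:430],(800,600),interpolation=cv2.INTER_CUBIC))
"
```

```text
t 9.75 pos [ 0.5554 -0.0193  0.0937] rpy [ 1.7994e+02 -1.3000e-01  3.6500e+00] F [-0.4 -0.  -2.6] g 0.0507 q [-11.  18.  98.  -0.  64. -15.]
dxyz_cm(tool now) [-0.04 -0.07  0.37] (level tool) [-0.04 -0.07  0.37] rot [ 0.001  -0.0022 -0.0009]
```

View pics/w8.png

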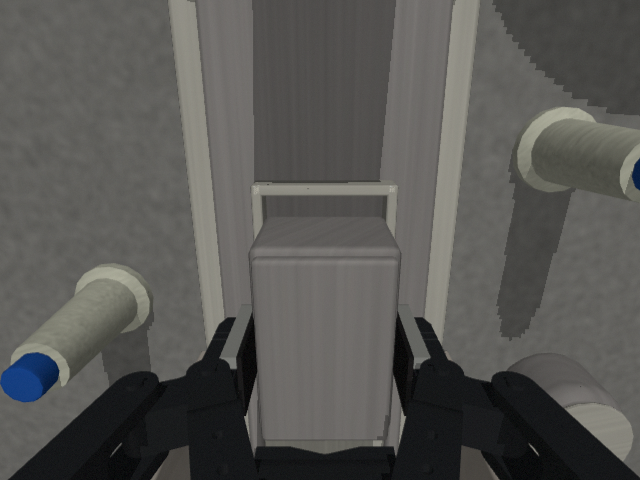

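View pics/s8.png

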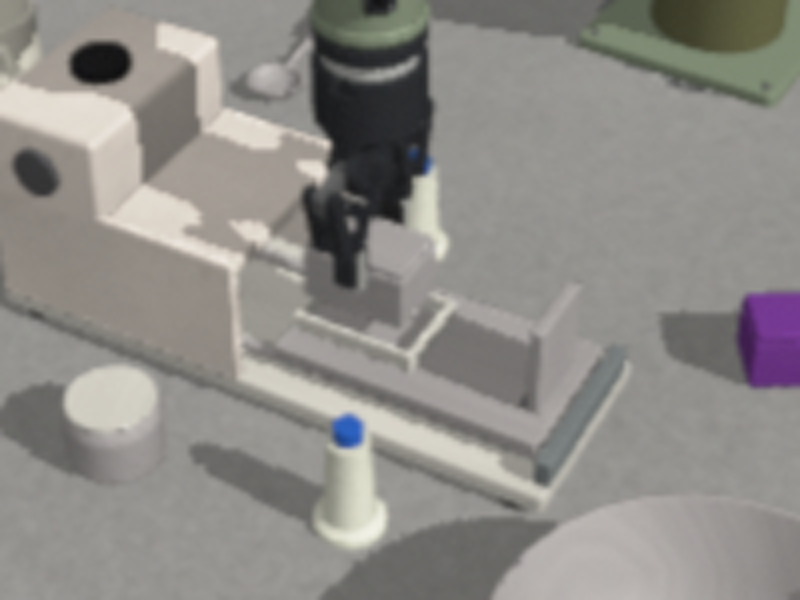

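```bash
python3 - <<'E'
from h import *
z=np.load('w8.npz'); C,T=z['C'],z['T']; d=dict(zip(['fx','fy','cx','cy'],z['k']))
def t(u,v,h):
    return (T[:3,:3].T@(unproj(d,C,u,v,h)-T[:3,3])*1000).round(1)
print('outer',t(251,185,.059),t(398,184,.059)); print('inner',t(262.5,195,.059),t(387,194.5,.059))
print('tin bottom rear',t(268,218,.071),t(384,218,.071))
a=z['T']
n=np.array([.555,-.0176,.059]); print((T[:3,:3].T@(n-T[:3,3])*1000).round(1))
E
python3 - <<'E'
import cv2
a=cv2.imread('pics/w8.png'); cv2.imwrite('pics/w8c.png',cv2.resize(a[165:285,230:420],None,fx=4,fy=4,interpolation=cv2.INTER_CUBIC))
E
```

```text
outer [-33.9 -48.7  34.7] [ 32.4 -49.1  34.9]
inner [-29.  -44.1  34.8] [ 27.7 -44.3  34.9]
tin bottom rear [-25.2 -36.6  22.8] [ 25.  -36.6  22.9]
[-0.6 -1.8 34.9]
```

View pics/w8c.png

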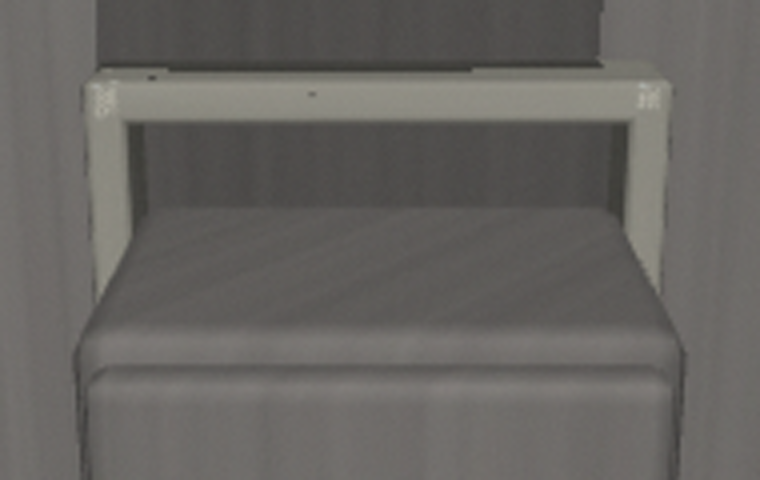

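send_rows --plan '[{"xyz": [-0.06, -0.17, 0.6], "delta_rot": [0.001, -0.002, 0]}, {"xyz": [-0.03, 0, 0.3], "delta_rot": [0, 0, 0]}, {"xyz": [0, 0, 0], "delta_rot": [0, 0, 0]}, {"xyz": [0, 0, 0], "delta_rot": [0, 0, 0]}]'

```text
t: 10.25
ee_pos: [0.555, -0.0175, 0.0847]
orientation: [180.0, -0.1, 3.7]
wrist_force: [0.3, -0.9, -3.5]
grip_width: 0.0507
```

```bash
python3 -c "
from h import *
go([.5547,-.0176,.0677],3.7)
d,C=snap('wrist'); s,T=pose(); cv2.imwrite('pics/w9c.png',cv2.resize(d['frame'][165:285,230:420],None,fx=4,fy=4,interpolation=cv2.INTER_CUBIC))
"
```

```text
t 10.25 pos [ 0.555  -0.0175  0.0847] rpy [ 1.7998e+02 -1.0000e-01  3.6600e+00] F [ 0.3 -0.9 -3.5] g 0.0507 q [-11.  19.  98.   0.  63. -14.]
dxyz_cm(tool now) [-0.03  0.01  1.7 ] (level tool) [-0.03  0.01  1.7 ] rot [ 0.0003 -0.0017 -0.0007]
```

View pics/w9c.png

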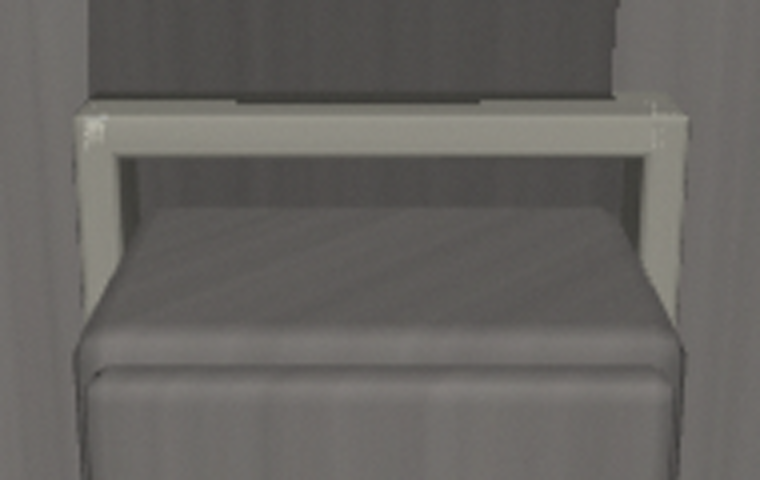

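Run:
```python
from h import *
d,C=snap('wrist'); s,T=pose()
f=lambda u,v,h:(T[:3,:3].T@(unproj(d,C,230+u/4,165+v/4,h)-T[:3,3])*1000).round(1)
print(f(115,156,.059),f(645,155,.059),'outer',f(77,115,.059),f(687,116,.059),'tin',f(150,208,.062),f(605,208,.062),f(90,372,.110),f(672,370,.110))
```

```text
[-29.2 -42.1  25.7] [ 28.5 -42.2  25.8] outer [-33.1 -46.6  25.7] [ 32.8 -46.5  25.8] tin [-25.2 -37.1  22.7] [ 23.9 -37.   22.8] [-23.4 -37.  -25.3] [ 22.8 -37.2 -25.2]
```

send_rows --plan '[{"xyz": [-0.03, -0.02, 0.5], "delta_rot": [0, -0.001, 0]}, {"xyz": [-0.02, 0, 0.4], "delta_rot": [0, 0, 0]}, {"xyz": [-0.01, 0, 0.3], "delta_rot": [0, 0, 0]}, {"xyz": [0, 0, 0.1], "delta_rot": [0, 0, 0]}, {"xyz": [0, 0, 0], "delta_rot": [0, 0, 0]}]'

```text
t: 10.85
ee_pos: [0.5545, -0.0174, 0.0706]
orientation: [180.0, -0.0, 3.7]
wrist_force: [0.3, -0.2, -2.5]
grip_width: 0.0507
```

```bash
python3 -c "
from h import *
go([.5547,-.0174,.0677],3.7)
"
```

```text
t 10.85 pos [ 0.5545 -0.0174  0.0706] rpy [ 1.7997e+02 -5.0000e-02  3.6600e+00] F [ 0.3 -0.2 -2.5] g 0.0507 q [-11.  20.  99.  -0.  61. -14.]
dxyz_cm(tool now) [0.02 0.   0.29] (level tool) [0.02 0.   0.29] rot [ 0.0004 -0.0009 -0.0007]
```

In the nest freely; the last 3 mm, gently.

send_rows --plan '[{"xyz": [0, 0, 0.2], "delta_rot": [0, 0, 0]}, {"xyz": [0, 0, 0.1], "delta_rot": [0, 0, 0]}, {"xyz": [0, 0, 0.1], "delta_rot": [0, 0, 0]}, {"xyz": [0, 0, 0], "delta_rot": [0, 0, 0]}]'

```text
t: 11.25
ee_pos: [0.555, -0.0175, 0.0679]
orientation: [180.0, -0.1, 3.7]
wrist_force: [0.0, 0.3, -3.1]
grip_width: 0.0503
```

send_rows --plan '[{"xyz": [0, 0, 0.1], "delta_rot": [0, 0, 0]}, {"xyz": [0, 0, 0.05], "delta_rot": [0, 0, 0]}, {"xyz": [0, 0, 0], "delta_rot": [0, 0, 0]}]'

```text
t: 11.55
ee_pos: [0.5554, -0.0175, 0.0676]
orientation: [179.9, -0.1, 3.7]
wrist_force: [-0.7, 0.8, -1.7]
grip_width: 0.0505
```

send_rows --plan '[{"xyz": [0, 0, 0], "delta_rot": [0, 0, 0]}, {"xyz": [0, 0, 0], "delta_rot": [0, 0, 0]}, {"xyz": [0, 0, 0], "delta_rot": [0, 0, 0]}, {"xyz": [0, 0, 0], "delta_rot": [0, 0, 0]}, {"xyz": [0, 0, 0], "delta_rot": [0, 0, 0]}]' --fingers 0

```text
t: 12.05
ee_pos: [0.5575, -0.018, 0.0683]
orientation: [179.9, -0.4, 3.7]
wrist_force: [0.7, -0.9, 0.6]
grip_width: 0.0857
```

send_rows --plan '[{"xyz": [0, 0, -1], "delta_rot": [0, 0, 0]}, {"xyz": [0, 0, -2], "delta_rot": [0, 0, 0]}, {"xyz": [0, 0, -3], "delta_rot": [0, 0, 0]}, {"xyz": [0, 0, -3], "delta_rot": [0, 0, 0]}, {"xyz": [0, 0, -2], "delta_rot": [0, 0, 0]}, {"xyz": [0, 0, 0], "delta_rot": [0, 0, 0]}]'

```text
t: 12.65
ee_pos: [0.5566, -0.0178, 0.1846]
orientation: [179.9, -0.4, 3.7]
wrist_force: [0.6, 0.1, 1.0]
grip_width: 0.0856
```

```bash
python3 -c "
from h import *
go([.555,-.0175,.18],3.7)
d,C=snap('wrist'); s,T=pose(); cv2.imwrite('pics/w10.png',d['frame'])
np.savez('w10.npz',C=C,T=T,k=[d['fx'],d['fy'],d['cx'],d['cy']])
d,C=snap('scene');cv2.imwrite('pics/s10.png',cv2.resize(d['frame'][200:350,230:430],(800,600),interpolation=cv2.INTER_CUBIC))
"
```

```text
t 12.65 pos [ 0.5566 -0.0178  0.1846] rpy [179.89  -0.39   3.66] F [0.6 0.1 1. ] g 0.0856 q [-11.  12.  94.  -0.  74. -14.]
dxyz_cm(tool now) [-0.16 -0.04  0.46] (level tool) [-0.16 -0.04  0.46] rot [ 0.002  -0.0069 -0.0007]
```

View pics/w10.png

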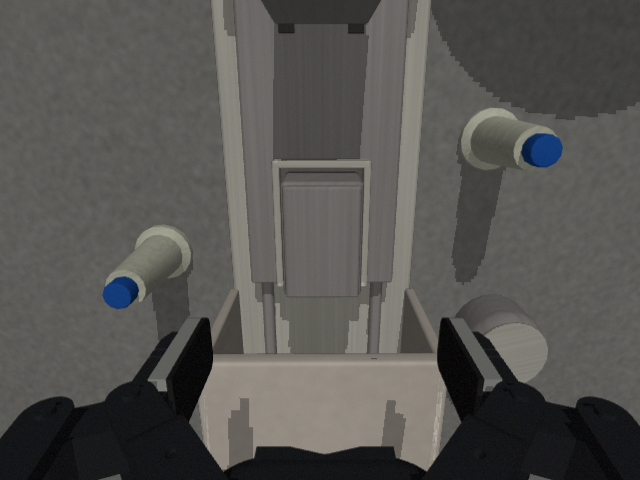

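View pics/s10.png

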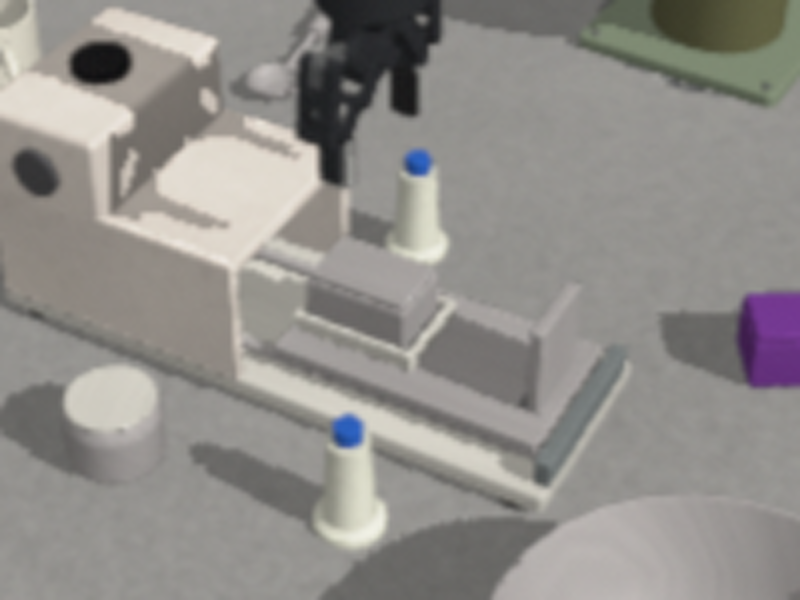

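The tin sits inside the nest walls: tin u 283–361 and nest interior u ~279–364 in the wrist view, and it looks level in the scene view. Next I move behind the push plate with the fingers shut.

send_rows --plan '[{"xyz": [-0.2, -3, 0], "delta_rot": [0.002, -0.007, 0]}, {"xyz": [0, -4.5, 0], "delta_rot": [0, 0, 0]}, {"xyz": [0, -4.5, 0], "delta_rot": [0, 0, 0]}, {"xyz": [0, -4, 0], "delta_rot": [0, 0, 0]}, {"xyz": [0, -1.5, 0], "delta_rot": [0, 0, 0]}, {"xyz": [0, 0, 0], "delta_rot": [0, 0, 0]}, {"xyz": [0, 0, 0], "delta_rot": [0, 0, 0]}]' --fingers 255

```text
t: 13.45
ee_pos: [0.534, 0.16, 0.1687]
orientation: [180.0, 1.5, 3.4]
wrist_force: [0.3, 0.9, 0.1]
grip_width: 0.0
```

```bash
python3 -c "
from h import *
go([.544,.152,.075],3.7)
d,C=snap('wrist'); s,T=pose(); cv2.imwrite('pics/w11.png',d['frame'])
"
```

```text
t 13.45 pos [0.534  0.16   0.1687] rpy [179.97   1.55   3.41] F [0.3 0.9 0.1] g 0.0 q [ 8. 14. 93.  0. 74.  4.]
dxyz_cm(tool now) [1.2  0.85 9.34] (level tool) [0.95 0.86 9.37] rot [ 0.0004  0.027  -0.005 ]
```

View pics/w11.png

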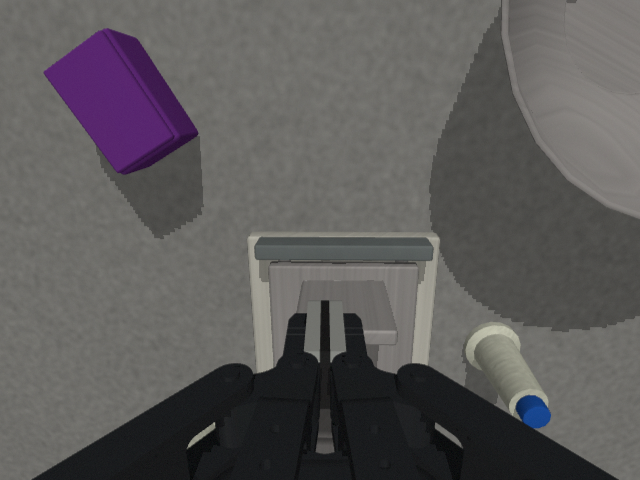

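```bash
python3 -c "
from h import *
d,C=snap('wrist'); s,T=pose()
ex=np.array([.0645,-.998,0]); n=np.array([.5549,-.0176,0])
for u,v,h in [(393,331,.115),(396,343,.115),(300,282,.045),(390,282,.045),(417,263,.045),(255,248,.05)]:
    P=unproj(d,C,u,v,h); q=P-n; print(P.round(4),'along',(q@ex).round(4),'lat',(q@np.array([.998,.0645,0])).round(4))
go([.544,.154,.075],3.7)
"
```

```text
[0.5728 0.1237 0.115 ] along -0.1399 lat 0.027
[0.5754 0.116  0.115 ] along -0.132 lat 0.0291
[0.5143 0.1172 0.045 ] along -0.1372 lat -0.0318
[0.5803 0.122  0.045 ] along -0.1376 lat 0.0343
[0.5979 0.1383 0.045 ] along -0.1528 lat 0.0529
[0.4819 0.1436 0.05  ] along -0.1656 lat -0.0625
t 13.55 pos [0.5343 0.1593 0.169 ] rpy [179.99   1.52   3.31] F [-0.1 -0.1  0. ] g 0.0 q [ 8. 14. 93.  0. 74.  4.]
dxyz_cm(tool now) [1.19 0.58 9.38] (level tool) [0.93 0.59 9.4 ] rot [ 0.      0.0265 -0.0068]
```

send_rows --plan '[{"xyz": [1.1, 0.4, 0.5], "delta_rot": [0, 0.026, -0.007]}, {"xyz": [0, 0, 2.5], "delta_rot": [0, 0, 0]}, {"xyz": [0, 0, 2.5], "delta_rot": [0, 0, 0]}, {"xyz": [0, 0, 2.5], "delta_rot": [0, 0, 0]}, {"xyz": [0, 0, 0.5], "delta_rot": [0, 0, 0]}, {"xyz": [0, 0, 0], "delta_rot": [0, 0, 0]}, {"xyz": [0, 0, 0], "delta_rot": [0, 0, 0]}]'

```text
t: 14.25
ee_pos: [0.5508, 0.1452, 0.0841]
orientation: [179.9, -0.4, 2.9]
wrist_force: [-0.8, 0.0, 0.8]
grip_width: -0.0003
```

```bash
python3 -c "
from h import *
go([.544,.150,.075],3.7)
"
```

```text
t 14.25 pos [0.5508 0.1452 0.0841] rpy [179.86  -0.38   2.91] F [-0.8  0.   0.8] g -0.0003 q [ 6. 20. 97. -0. 63.  3.]
dxyz_cm(tool now) [-0.66 -0.52  0.91] (level tool) [-0.65 -0.52  0.91] rot [ 0.0025 -0.0067 -0.0138]
```

send_rows --plan '[{"xyz": [-0.65, -0.1, 0.5], "delta_rot": [0.002, -0.007, -0.014]}, {"xyz": [0, 0, 0.3], "delta_rot": [0, 0, 0]}, {"xyz": [0, 0.3, 0], "delta_rot": [0, 0, 0]}, {"xyz": [0, 0.3, 0], "delta_rot": [0, 0, 0]}, {"xyz": [0, 0, 0], "delta_rot": [0, 0, 0]}]'

```text
t: 14.75
ee_pos: [0.5474, 0.1395, 0.0799]
orientation: [180.0, -0.4, 3.8]
wrist_force: [-0.8, -0.3, 0.3]
grip_width: -0.0001
```

```bash
cat >> h.py <<'E'
def al():
    s,T=pose(); p=s['ee_pos']; q=p[:2]-np.array([.5549,-.0176]); e=np.array([.0645,-.998]); l=np.array([.998,.0645])
    F=s['wrist_force'][:2]
    print('t %.2f along %.2f lat %.2f z %.1f mm rpy %s Fpush %.1f Flat %.1f Fz %.1f'%(s['t'],q@e*1000,q@l*1000,p[2]*1000,s['orientation'].round(2),-F@e,F@l,s['wrist_force'][2]))
E
python3 -c "
from h import *
al()"
```

```text
t 14.75 along -157.25 lat 2.64 z 79.9 mm rpy [179.99  -0.41   3.78] Fpush -0.3 Flat -0.8 Fz 0.3
```

send_rows --plan '[{"xyz": [-0.25, 0.3, 0.3], "delta_rot": [0, -0.007, 0]}, {"xyz": [0, 0.3, 0], "delta_rot": [0, 0, 0]}, {"xyz": [0, 0.3, 0], "delta_rot": [0, 0, 0]}]'

```text
t: 15.05
ee_pos: [0.5455, 0.1312, 0.0771]
orientation: [-179.9, -0.0, 3.8]
wrist_force: [-0.2, 4.8, 1.4]
grip_width: 0.0
```

send_rows --plan '[{"xyz": [0, 0.3, 0], "delta_rot": [0, 0, 0]}, {"xyz": [0, 0.3, 0], "delta_rot": [0, 0, 0]}]'

```text
t: 15.25
ee_pos: [0.5455, 0.1305, 0.0773]
orientation: [-179.2, -0.1, 3.7]
wrist_force: [-0.4, 12.7, -0.2]
grip_width: -0.0
```

```bash
python3 -c "
from h import *
al()"
```

```text
t 15.25 along -148.36 lat 0.20 z 77.3 mm rpy [-1.7922e+02 -6.0000e-02  3.6800e+00] Fpush 12.7 Flat 0.4 Fz -0.2
```

send_rows --plan '[{"xyz": [0, 0.3, 0], "delta_rot": [0, 0, 0]}, {"xyz": [0, 0.3, 0], "delta_rot": [0, 0, 0]}]'

```text
t: 15.45
ee_pos: [0.5456, 0.1309, 0.0774]
orientation: [-178.5, -0.1, 3.6]
wrist_force: [-0.0, 11.4, 0.2]
grip_width: -0.0001
```

send_rows --plan '[{"xyz": [0, 0.3, 0], "delta_rot": [0, 0, 0]}, {"xyz": [0, 0.3, 0], "delta_rot": [0, 0, 0]}]'

```text
t: 15.65
ee_pos: [0.5456, 0.1313, 0.0776]
orientation: [-177.8, -0.2, 3.6]
wrist_force: [-0.4, 10.6, -0.2]
grip_width: -0.0
```

```bash
python3 -c "
from h import *
al()"
```

```text
t 15.65 along -149.19 lat 0.32 z 77.6 mm rpy [-177.84   -0.18    3.6 ] Fpush 10.6 Flat 0.3 Fz -0.2
```

send_rows --plan '[{"xyz": [0, 0.4, 0], "delta_rot": [-0.035, 0.003, 0]}, {"xyz": [0, 0.4, 0], "delta_rot": [-0.025, 0, 0]}]'

```text
t: 15.85
ee_pos: [0.5459, 0.128, 0.0771]
orientation: [179.2, -0.4, 3.5]
wrist_force: [-0.2, 14.9, -2.0]
grip_width: -0.0002
```

```bash
python3 -c "
from h import *
al()"
```

```text
t 15.85 along -145.90 lat 0.39 z 77.1 mm rpy [179.21  -0.42   3.48] Fpush 14.9 Flat 0.8 Fz -2.0
```

send_rows --plan '[{"xyz": [-0.03, 0.5, 0], "delta_rot": [0, 0, 0]}, {"xyz": [0, 0.5, 0], "delta_rot": [-0.01, 0.003, -0.003]}]'

```text
t: 16.05
ee_pos: [0.546, 0.1261, 0.077]
orientation: [179.4, -0.7, 3.6]
wrist_force: [1.3, 9.2, -1.3]
grip_width: -0.0
```

```bash
python3 -c "
from h import *
al()"
```

```text
t 16.05 along -143.96 lat 0.39 z 77.0 mm rpy [179.45  -0.71   3.63] Fpush 9.1 Flat 1.8 Fz -1.3
```

send_rows --plan '[{"xyz": [-0.03, 0.5, 0], "delta_rot": [-0.005, -0.01, 0]}, {"xyz": [0, 0.5, 0], "delta_rot": [-0.005, -0.003, 0]}, {"xyz": [0, 0.5, 0], "delta_rot": [-0.005, 0, 0]}]'

```text
t: 16.35
ee_pos: [0.5459, 0.1253, 0.0772]
orientation: [-179.9, -0.1, 3.5]
wrist_force: [-0.5, 17.1, -0.8]
grip_width: -0.0001
```

```bash
python3 -c "
from h import *
al()"
```

```text
t 16.35 along -143.24 lat 0.27 z 77.2 mm rpy [-1.7987e+02 -1.1000e-01  3.4800e+00] Fpush 17.1 Flat 0.6 Fz -0.8
```

send_rows --plan '[{"xyz": [-0.03, 0.6, 0], "delta_rot": [-0.012, -0.002, -0.003]}, {"xyz": [0, 0.6, 0], "delta_rot": [-0.012, -0.002, 0]}, {"xyz": [0, 0.6, 0], "delta_rot": [-0.012, -0.002, 0]}]'

```text
t: 16.65
ee_pos: [0.5464, 0.1175, 0.077]
orientation: [179.1, 0.1, 3.6]
wrist_force: [-0.5, 6.3, -1.1]
grip_width: -0.0001
```

```bash
python3 -c "
from h import *
al()"
```

```text
t 16.65 along -135.36 lat 0.21 z 77.0 mm rpy [1.7906e+02 9.0000e-02 3.6500e+00] Fpush 6.3 Flat -0.1 Fz -1.1
```

send_rows --plan '[{"xyz": [0, 0.5, 0], "delta_rot": [0.01, 0, 0]}, {"xyz": [0, 0.5, 0], "delta_rot": [-0.004, 0, 0]}, {"xyz": [0, 0.5, 0], "delta_rot": [-0.004, 0, 0]}, {"xyz": [0, 0.5, 0], "delta_rot": [-0.004, 0, 0]}]'

```text
t: 17.05
ee_pos: [0.5473, 0.1024, 0.0771]
orientation: [179.5, 0.1, 3.7]
wrist_force: [-0.5, 4.7, -1.1]
grip_width: -0.0003
```

```bash
python3 -c "
from h import *
al()"
```

```text
t 17.05 along -120.23 lat 0.18 z 77.1 mm rpy [1.7946e+02 5.0000e-02 3.7200e+00] Fpush 4.7 Flat -0.2 Fz -1.1
```

send_rows --plan '[{"xyz": [0, 0.5, 0], "delta_rot": [0.005, 0, 0]}, {"xyz": [0, 0.5, 0], "delta_rot": [-0.002, 0, 0]}, {"xyz": [0, 0.5, 0], "delta_rot": [-0.002, 0, 0]}, {"xyz": [0, 0.5, 0], "delta_rot": [-0.002, 0, 0]}, {"xyz": [0, 0.5, 0], "delta_rot": [-0.002, 0, 0]}]'

```text
t: 17.55
ee_pos: [0.549, 0.0761, 0.0771]
orientation: [179.4, 0.1, 3.7]
wrist_force: [0.3, 5.1, -1.2]
grip_width: 0.0
```

```bash
python3 -c "
from h import *
al()"
```

```text
t 17.55 along -93.85 lat 0.17 z 77.1 mm rpy [1.7938e+02 5.0000e-02 3.7000e+00] Fpush 5.1 Flat 0.7 Fz -1.2
```

send_rows --plan '[{"xyz": [0, 0.5, 0], "delta_rot": [0.005, 0, 0]}, {"xyz": [0, 0.4, 0], "delta_rot": [-0.001, 0, 0]}, {"xyz": [0, 0.3, 0], "delta_rot": [-0.001, 0, 0]}, {"xyz": [0, 0.2, 0], "delta_rot": [-0.001, 0, 0]}]'

```text
t: 17.95
ee_pos: [0.55, 0.06, 0.0771]
orientation: [179.5, 0.1, 3.6]
wrist_force: [0.8, 2.4, -0.7]
grip_width: 0.0001
```

```bash
python3 -c "
from h import *
al()"
```

```text
t 17.95 along -77.72 lat 0.14 z 77.1 mm rpy [1.7948e+02 5.0000e-02 3.6400e+00] Fpush 2.4 Flat 1.0 Fz -0.7
```

send_rows --plan '[{"xyz": [0, 0.2, 0], "delta_rot": [0.002, 0, 0]}, {"xyz": [0, 0.2, 0], "delta_rot": [0, 0, 0]}, {"xyz": [0, 0.2, 0], "delta_rot": [0, 0, 0]}]'

```text
t: 18.25
ee_pos: [0.5504, 0.0535, 0.0771]
orientation: [179.6, 0.1, 3.7]
wrist_force: [1.2, 4.5, -1.1]
grip_width: -0.0001
```

send_rows --plan '[{"xyz": [0, 0.2, 0], "delta_rot": [0, 0, 0]}, {"xyz": [0, 0.2, 0], "delta_rot": [0, 0, 0]}]'

```text
t: 18.45
ee_pos: [0.5507, 0.0493, 0.0771]
orientation: [179.6, 0.0, 3.7]
wrist_force: [1.5, 3.7, -0.8]
grip_width: -0.0002
```

```bash
python3 -c "
from h import *
al()"
```

```text
t 18.45 along -67.03 lat 0.15 z 77.1 mm rpy [1.796e+02 5.000e-02 3.670e+00] Fpush 3.6 Flat 1.8 Fz -0.8
```

Tracking is about 2 mm per row at 3.5–4.5 N. Travel is about 82 mm, so I'm in the stop zone.

send_rows --plan '[{"xyz": [0, 0.2, 0], "delta_rot": [0, 0, 0]}, {"xyz": [0, 0.2, 0], "delta_rot": [0, 0, 0]}]'

```text
t: 18.65
ee_pos: [0.551, 0.0451, 0.0771]
orientation: [179.6, 0.1, 3.7]
wrist_force: [1.1, 4.0, -0.3]
grip_width: 0.0002
```

send_rows --plan '[{"xyz": [0, 0.2, 0], "delta_rot": [0, 0, 0]}, {"xyz": [0, 0.2, 0], "delta_rot": [0, 0, 0]}]'

```text
t: 18.85
ee_pos: [0.5513, 0.0408, 0.0771]
orientation: [179.6, 0.0, 3.7]
wrist_force: [0.8, 3.7, -1.4]
grip_width: -0.0001
```

send_rows --plan '[{"xyz": [0, 0.2, 0], "delta_rot": [0, 0, 0]}, {"xyz": [0, 0.2, 0], "delta_rot": [0, 0, 0]}]'

```text
t: 19.05
ee_pos: [0.5515, 0.0364, 0.0771]
orientation: [179.6, 0.1, 3.7]
wrist_force: [1.4, 4.5, -2.0]
grip_width: -0.0
```

send_rows --plan '[{"xyz": [0, 0.2, 0], "delta_rot": [0, 0, 0]}]'

```text
t: 19.15
ee_pos: [0.5517, 0.0342, 0.0771]
orientation: [179.6, 0.1, 3.7]
wrist_force: [1.4, 3.2, -1.9]
grip_width: -0.0001
```

send_rows --plan '[{"xyz": [0, 0.2, 0], "delta_rot": [0, 0, 0]}, {"xyz": [0, 0.2, 0], "delta_rot": [0, 0, 0]}]'

```text
t: 19.35
ee_pos: [0.5519, 0.0299, 0.0771]
orientation: [179.6, 0.1, 3.7]
wrist_force: [0.7, 3.7, -0.7]
grip_width: -0.0001
```

send_rows --plan '[{"xyz": [0, 0.2, 0], "delta_rot": [0, 0, 0]}]'

```text
t: 19.45
ee_pos: [0.5521, 0.0279, 0.0771]
orientation: [179.6, 0.0, 3.7]
wrist_force: [0.3, 6.4, -0.8]
grip_width: -0.0001
```

send_rows --plan '[{"xyz": [0, 0.15, 0], "delta_rot": [0, 0, 0]}]'

```text
t: 19.55
ee_pos: [0.5521, 0.0272, 0.0771]
orientation: [179.8, 0.0, 3.6]
wrist_force: [0.2, 8.2, -0.9]
grip_width: -0.0
```

send_rows --plan '[{"xyz": [0, 0.08, 0], "delta_rot": [0, 0, 0]}]'

```text
t: 19.65
ee_pos: [0.5521, 0.0271, 0.0771]
orientation: [179.9, 0.0, 3.6]
wrist_force: [1.4, 6.6, -1.1]
grip_width: -0.0006
```

```bash
python3 -c "
from h import *
al()"
```

```text
t 19.65 along -44.78 lat 0.13 z 77.1 mm rpy [1.7986e+02 5.0000e-02 3.6200e+00] Fpush 6.5 Flat 1.8 Fz -1.1
```

send_rows --plan '[{"xyz": [0, 0.2, 0], "delta_rot": [-0.003, 0, 0]}]'

```text
t: 19.75
ee_pos: [0.5522, 0.0265, 0.0771]
orientation: [179.9, 0.0, 3.6]
wrist_force: [1.2, 9.5, -0.9]
grip_width: -0.0001
```

Definite elastic contact: the force rises with only a fraction of a millimetre of motion, about 6 N on the buffer. Backing off.

send_rows --plan '[{"xyz": [0, -0.2, 0], "delta_rot": [0, 0, 0]}, {"xyz": [0, -0.5, 0], "delta_rot": [0, 0, 0]}, {"xyz": [0, -2, 0], "delta_rot": [0, 0, 0]}, {"xyz": [0, -2, -0.5], "delta_rot": [0, 0, 0]}, {"xyz": [0, 0, -4], "delta_rot": [0, 0, 0]}, {"xyz": [0, 0, -4], "delta_rot": [0, 0, 0]}, {"xyz": [0, 0, -3], "delta_rot": [0, 0, 0]}, {"xyz": [0, 0, 0], "delta_rot": [0, 0, 0]}]'

```text
t: 20.55
ee_pos: [0.5477, 0.0698, 0.1949]
orientation: [179.1, 0.4, 3.6]
wrist_force: [0.9, 0.3, -0.0]
grip_width: 0.0001
```

```bash
python3 -c "
from h import *
al()
for n in ('wrist','scene','top'):
    d,C=snap(n); cv2.imwrite('pics/f_%s.png'%n,d['frame'])
    if n=='scene': cv2.imwrite('pics/f_sc.png',cv2.resize(d['frame'][200:350,230:430],(800,600),interpolation=cv2.INTER_CUBIC))
    if n=='wrist': np.savez('wf.npz',C=C,k=[d['fx'],d['fy'],d['cx'],d['cy']])
"
```

```text
t 20.55 along -87.68 lat -1.57 z 194.9 mm rpy [179.05   0.44   3.59] Fpush 0.3 Flat 0.9 Fz -0.0
```

View pics/f_wrist.png

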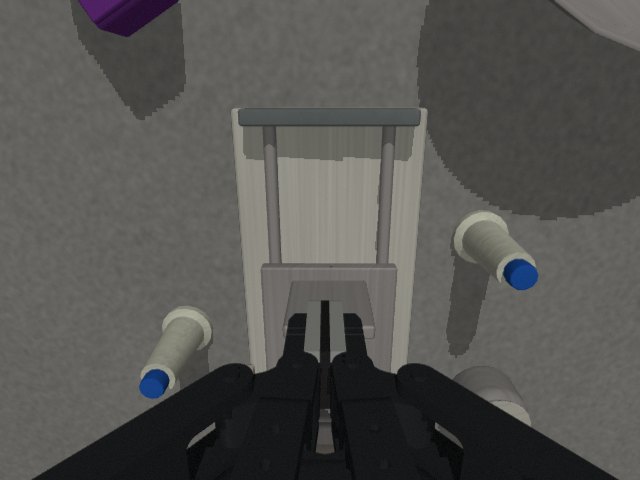

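View pics/f_sc.png

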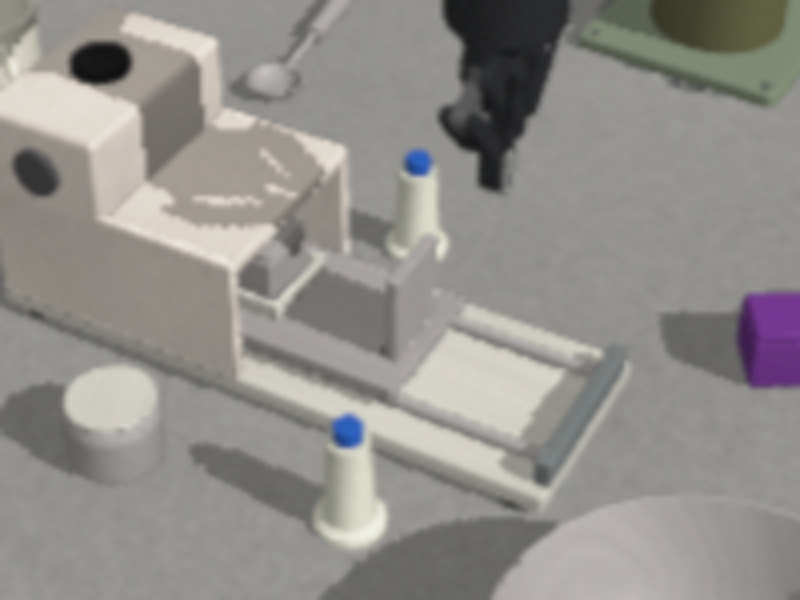

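View pics/f_top.png

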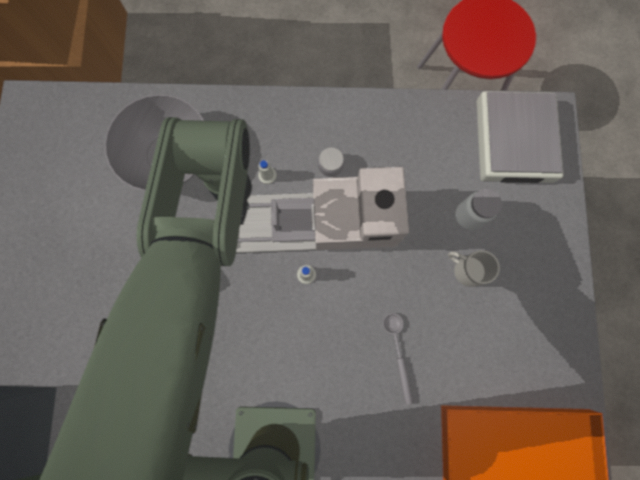

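```bash
python3 -c "
from h import *
z=np.load('wf.npz'); d=dict(zip(['fx','fy','cx','cy'],z['k']))
for u,v,h in [(300,265,.045),(372,324,.115)]:
    P=unproj(d,z['C'],u,v,h); print(((P[:2]-[.5549,-.0176])@[.0645,-.998]).round(4))
al()
env.hand_in()"
```

```text
-0.0465
-0.0359
t 20.70 along -88.18 lat -5.62 z 188.7 mm rpy [179.16   1.09   3.57] Fpush 0.9 Flat -0.0 Fz -0.1
the job is handed in; nothing more can be done
```

The job is done and handed in at about 21 s of the 64 s allowed. The mould tin stands flat in the nest, and the carriage is pushed into the hood and resting against the soft end stop.

- **Tin:** I picked up the steel oblong tin, not the purple look-alike. It went into the nest without touching the walls and sat level inside them in the camera pictures after release.
- **Carriage:** I pushed the plate's rear face with shut fingers. The carriage jerked free at up to about 17 N, then ran at about 4 N, in steps of about 2 mm over the last stretch.
- **Stop:** I felt the stop after about 104 mm of travel. The last reading was 9.5 N for only 0.6 mm of motion. Less the friction of about 3.5 N, that is some 6 N on the buffer, under the 14 N limit.
- **Final checks:** After backing off, the wrist picture shows the deck's rear edge and the plate about 104 mm forward of their start, so the carriage stayed put. The robot was touching nothing. The spools, round tin, mug, jar and ladle look unmoved. The arm partly hid the basin in the last top picture, but I never touched it.
- **Not directly seen:** Contact with the stop after letting go is inferred from the force and position readings, because the stop is hidden inside the hood.

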